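Hold the whetstone in the corner of the sharpening board

TASK

Get the whetstone ready on the sharpening board. First, while the stone still lies on the counter, lock the loose stop block where it stands by turning the knob on top of it clockwise (seen from above) until it is tight; then bring the stone, upright on its wooden foot, onto the board and push it down and into the corner so that it bears firmly on the board, lies flush along the fence and butts its end against the stop block, all at once, without shifting the stop. Finish while still holding it there with that one diagonal push (do not let go), and leave the crate, teacup and dish alone.

Things in the scene. Friction and masses are not known exactly. Their poses are not given: they have to be found in the camera images.
- stone_mid (a point): Centre of the whetstone, a loose block 50 mm (its x) by 160 mm (its y, the long way) by 50 mm high (its z, up): grey stone 30 mm thick on a pale wooden foot 20 mm thick, 0.48 to 0.72 kg. It starts on its foot on the counter at the robot's right (point 25 mm above the counter), its long side roughly pointing away from the robot. Either end may meet the stop.
- stone: The same whetstone: origin at the centre of its underside, 25 mm below stone_mid, same axes. Board, fence, stop and stone are smooth and slick to each other: it drags with about 0.2 to 0.3 of the force pressing it on.
- bed: The board of the sharpening jig, fixed to the counter: brown wood, 120 mm (its x) by 320 mm (its y) and 20 mm high. Origin at the centre of its underside on the counter, its x pointing to the fence side (away from the robot, turned by up to 0.3 rad), its y along the fence towards the stop block, z up. The board's top is 20 mm above the counter.
- fence: Dark wooden fence on the board's far long edge, fixed, 18 mm thick (x), 320 mm long (y), rising 16 mm above the board's top (36 mm above the counter). Origin at the centre of its underside, at (51, 0, 20) mm in the bed's frame, same axes as the bed; its inner face, which the stone must meet, is 9 mm from the origin towards -x, at x = +42 mm in the bed's frame.
- stop: The stop block, dark wood with a thin steel face: 78 mm across the board (x), 60 mm along the fence (y), 34 mm high, standing on the board at its +y end and sliding along the fence. Origin at the middle of the bottom edge of the face that meets the stone (that face looks to -y), axes as the bed; the block runs from there 60 mm towards +y. Until locked it slides at about 3 N; with the knob tight it holds a push of about 25 N.
- stop_face (a point): Middle of the stop block's face that meets the stone, 17.5 mm above the board's top and 37.5 mm above the counter, at x = +2 mm in the bed's frame. The face looks to -y of the bed's frame.
- knob_grip (a point): The point to grip on the clamp knob: on its upright axis, 80 mm above the counter, 32 mm behind the stop's face (towards +y). The knob is a black upright bar handle 52 mm long (its x), 14 mm thick (its y) and 26 mm high, half of it above this point; below it are a 26 mm wide collar and, 21 mm below the point, a steel washer on the block. Its axes turn with the knob: grip across its y.
- knob (a joint): Turn of the clamp knob in rad, growing clockwise seen from above: near 0 (up to 0.2) loose at the start, with the bar across the board; tight from 1.25 on, about a quarter turn with the bar nearly along the fence; ends at 1.55. Turning takes about 0.1 to 0.2 N m; it stays where it is left.
- crate: Pale wooden open crate, 100 by 170 by 45 mm, beyond the jig. Leave alone. Origin at the centre of its underside.
- teacup: Blue ceramic teacup, 72 mm wide, 75 mm high. Leave alone. Origin at the centre of its underside.
- dish: White sauce dish, 90 mm wide, 22 mm high, on the robot's side. Leave alone. Origin at the centre of its underside.
There are look-alikes about, which are no part of the job. Of the things that look like the stone, the smallest one is meant.

How it is judged:
By the outcome, as a careful person would: the job done as asked, in the order asked, and still so for the second after the job is handed in, while the arm keeps its last pose, push and grip.
It also fails if it takes over 58 s, if anything falls off the work surface, if the arm or the gripper's body presses on something with over 40 N, if the wrist force passes 120 N, or if a joint passes its speed limit or range.

ROBOT

A 7-joint arm with a two-finger parallel gripper is mounted at the origin on the work surface. World frame = base frame: x ahead of the robot, y to its left, z up, the work surface at z = 0. Lengths are in mm, angles in degrees, forces in N, time in s.
With the tool pointing down it reaches from about 350 to 900 mm from the base axis. Payload 19.9 kg.
Tool frame: the origin (TCP) lies at the very end of the fingers, on their centre line; the grasp point (between the pads) lies behind it (manip.grasp_offset is the z of the grasp point in the tool frame, in mm); z points along the fingers, y is the line along which they close (so a half turn about z gives the same grasp; the last joint's range is limited). The gripper opens to 94 mm and grips with 3 to 60 N. Pads are 16 mm wide; open, the fingers measure 119 mm over their backs; the gripper's body (75 mm by 177 mm) begins 78 mm behind the grasp point.
Start: joints at [-77.55, 23.915, -0.59, 92.452, 0.269, 63.638, -3.037], TCP at [159.941, 604.167, 205.425] pointing down, gripper open.
Joint ranges: [-161.28, 161.28], [-22.2, 115.67], [-73.04, 71.86], [3.21, 147.25], [-68.34, 248.33], [10.77, 114.83], [-161.83, 161.83]. Speed limits (degrees/s): [108.29, 108.29, 136.94, 136.94, 172.46, 172.46, 172.46].

INTERFACE

Orientations are given as a 3x3 rotation matrix whose columns are the frame's x, y, z axes.
In Python, from cell import manip, eyes gives the robot as it stands.
- The arm moves only by the tool jog_arm, never from a script. Its argument "increments" is a list of rows, each an object with "delta_pos": the shift along the world's x, y, z in m, a list of three; "spin": the turn about the world's z in rad. In form: [{"delta_pos": [dx, dy, dz], "spin": spin}, ...]. A call has 1 to 10 rows; each row is the pose to reach, as a shift and turn from the pose commanded when the call began; what a row does not reach only later rows make up. A row lasts 1/10 s, in which the tool goes at most 50 mm and 8.59 degrees, less where a joint would pass 70% of its speed; a pose out of reach is approached as far as the arm can. A call with a gripper value outside its range is refused whole. "fingers" is the opening, from 0 (shut) to 1 (fully open), set as the call begins (left out, the last holds). The fingers move at their own pace and stop on an object; the grip force is fixed at half the most. Time passes only in rows, so rows that repeat a pose let the fingers close. It gives the time, the measured TCP pose, the force, the opening and the grip force at its end, in the units of the state.
- manip.get_obs(): the state, without advancing time (a new reading comes with each control period).
- eyes.read_camera(name): name is "scene" or "top" or "wrist"; returns the picture (400x640x3 uint8, red, green, blue); there is no depth.
- eyes.camera_params(name): a dict with "fovy" (degrees; the focal length in pixels is half the picture's height over the tangent of half this angle, whatever the lens; pixels are square), "cx", "cy" (the principal point, pixels), "distortion" ([k1, k2, p1, p2, k3] as OpenCV has them; the pictures are not rectified), "camera_from_world" (4x4, takes a point from world to camera coordinates). Camera axes: x right, y up, looking along -z (the intrinsics and any distortion apply to the point x, -y, -z); pixel columns grow to the right and rows downward; lengths in mm; the calibration is good to about 2 mm. A picture is of the moment at which its call begins: read the wrist's pose just before it. camera_params takes no time and is no camera call; for the wrist camera it gives the pose at the moment of the call.
- manip.close_job(): hands the job in; it is judged then, once.
The state is a dict: "clock": time; "joints": joint angles; "qd": joint speeds; "effort": joint torques, N m; "tcp_pos": TCP position; "tcp_rot": TCP orientation; "wrist_force": force on the tool from outside, world axes, zero at the start; "ft_torque": the same for the moment, N m; "opening": opening from 0.0 (shut) to 1.0 (fully open); "finger_force": force on a finger pad.
Only numpy, scipy, OpenCV 4.12 (cv2) and the standard library are available. Lean on these libraries where they do the work, as an engineer would, in place of code of your own. Each camera call takes 0.05 s, during which the arm holds its last target. There are 200 camera calls.

## Working session

There is one attempt and no reset: what is moved stays moved. The work goes in short steps, Python scripts to look and compute and a tool call to move; the robot and the scene stay as the last step left them, time stands still between calls to the robot, and variables do not carry over. Pictures are saved under pics/ and viewed, at most 10 in all, crops included, and the job is handed in when it is done.

Besides the shell and the picture viewer there is one more tool, called as a command line: name --argument value ..., lists and objects as JSON in quotes. jog_arm: Moves the arm, as the interface text tells. Its arguments: {"type":"object","properties":{"increments":{"type":"array"},"fingers":{"type":"number"}},"required":["increments"]}

```bash
ls; mkdir -p pics
cat > h.py <<'E'
import numpy as np, cv2
from cell import manip, eyes
def K(p):
    f=200/np.tan(np.radians(p["fovy"])/2)
    return np.array([[f,0,p["cx"]],[0,f,p["cy"]],[0,0,1.]]),np.array(p["distortion"],float)
def ray(p,uv):
    k,d=K(p); n=cv2.undistortPoints(np.array(uv,float).reshape(-1,1,2),k,d).reshape(-1,2)
    T=np.array(p["camera_from_world"]); R=T[:3,:3]
    return -R.T@T[:3,3], np.c_[n[:,0],-n[:,1],-np.ones(len(n))]@R
def onz(p,uv,z):
    o,r=ray(p,uv); return o+r*((z-o[2])/r[:,2])[:,None]
def proj(p,X):
    k,d=K(p); T=np.array(p["camera_from_world"]); c=np.atleast_2d(X)@T[:3,:3].T+T[:3,3]
    return cv2.projectPoints((c*[1,-1,-1]).reshape(-1,1,3),np.zeros(3),np.zeros(3),k,d)[0].reshape(-1,2)
def shot(name,fn):
    p=eyes.camera_params(name); im=np.array(eyes.read_camera(name)); cv2.imwrite("pics/"+fn,im[...,::-1]); return p,im
E
python3 - <<'E'
from h import *
for n in("scene","top"): p,im=shot(n,n+"0.png"); print(n,{k:np.round(v,3).tolist() for k,v in p.items()})
o=manip.get_obs(); print(o); print(manip.grasp_offset)
E
```

```text
pics
scene {'fovy': 55.1, 'cx': 320.624, 'cy': 199.431, 'distortion': [-0.0, 0.0, 0.0, 0.0, 0.0], 'camera_from_world': [[-0.501, 0.866, 0.013, 433.17], [-0.429, -0.261, 0.865, 106.596], [0.752, 0.427, 0.502, -1570.447], [0.0, 0.0, 0.0, 1.0]]}
top {'fovy': 47.387, 'cx': 312.5, 'cy': 204.213, 'distortion': [-0.046, 0.0, 0.0, 0.0, 0.0], 'camera_from_world': [[-0.025, -1.0, -0.018, -163.226], [0.985, -0.028, 0.168, -576.636], [-0.169, -0.014, 0.986, -1151.617], [0.0, 0.0, 0.0, 1.0]]}
{'clock': 0.1, 'joints': array([-77.55217657,  23.94409607,  -0.59087022,  92.48128441,
         0.27058309,  63.63759152,  -3.03512922]), 'qd': array([ 0.00953095,  0.01487454,  0.10220844, -0.11486914,  0.0064165 ,
       -0.07257772, -0.03021437]), 'effort': array([ 1.14133647e-03, -8.52563953e+01,  6.40205126e-01, -4.26692784e+01,
       -4.88296850e-02,  1.64514582e-02,  2.51972438e-05]), 'tcp_pos': array([159.8502128 , 603.87045196, 204.89930015]), 'tcp_rot': array([[-9.66722934e-01,  2.55825598e-01, -1.76620062e-04],
       [ 2.55825640e-01,  9.66722357e-01, -1.06129320e-03],
       [-1.00763406e-04, -1.07116042e-03, -9.99999421e-01]]), 'wrist_force': array([-0.45213478, -0.99723329, -0.42462   ]), 'ft_torque': array([-0.0324935 ,  0.01046478,  0.02188187]), 'finger_force': 0.0, 'opening': 0.9992646016331068}
-18.8
```

View pics/scene0.png

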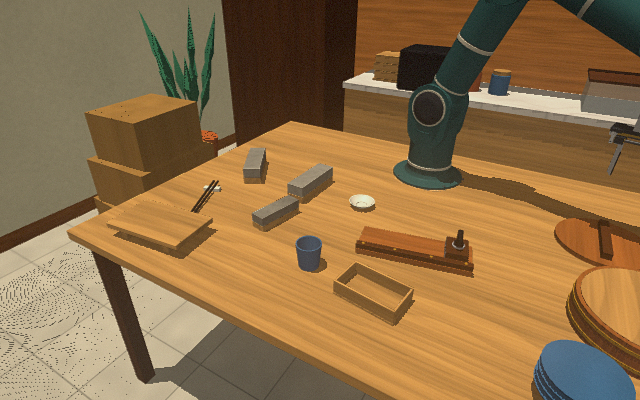

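View pics/top0.png

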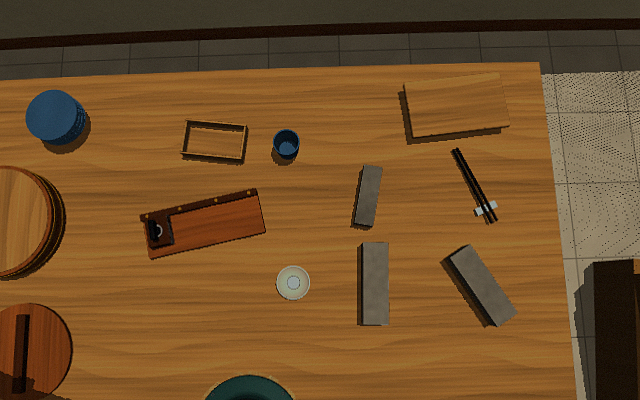

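The top view shows three stone look-alikes, at (368,197), (375,283) and (480,285). The one at (368,197) looks smallest. The jig is around (205,225), with the stop and knob at its left end (157,232). The dish is at (293,283), the cup at (286,145) and the crate at (215,142).

Run:
```python
from h import *
im=cv2.imread("pics/top0.png"); p=eyes.camera_params("top")
cv2.imwrite("pics/crop1.png",cv2.resize(im[150:340,130:395],None,fx=3,fy=3,interpolation=cv2.INTER_CUBIC))
hsv=cv2.cvtColor(im,cv2.COLOR_BGR2HSV)
m=((hsv[...,1]<60)&(hsv[...,2]>60)).astype(np.uint8); m[:150]=0; m[:,540:]=0
for c in cv2.findContours(m,0,1)[0]:
    if cv2.contourArea(c)<500: continue
    r=cv2.minAreaRect(c); b=cv2.boxPoints(r); w=onz(p,b,50)
    print(np.round(r[0]),np.round(w[:,:2].mean(0)),[round(np.linalg.norm(w[i]-w[i+1])) for i in(0,1)],np.round(w[:,:2]).tolist())
```

```text
(no output)
```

View pics/crop1.png

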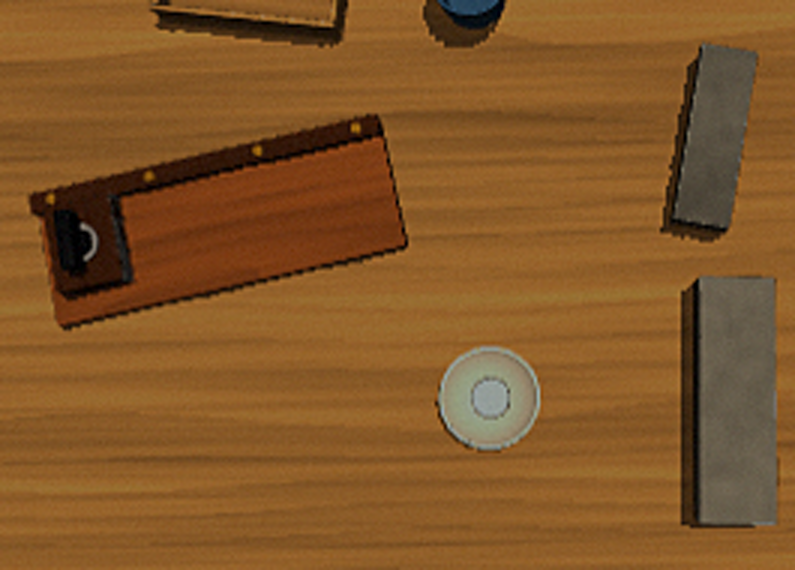

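The crop confirms the stone: the small grey bar centred at crop (714,138), clearly smaller than the one at (735,400). Board near corners are at (63,327) and (407,245). The fence's far corners are at (31,197) and (380,115), and the knob bar at (72,240).

```bash
cat > m.py <<'E'
from h import *
im=cv2.imread("pics/top0.png"); p=eyes.camera_params("top")
g=im.astype(int); m=((g.max(2)-g.min(2)<28)&(g.max(2)>45)).astype(np.uint8); m[:150]=0; m[:,540:]=0
for c in cv2.findContours(m,0,1)[0]:
    if cv2.contourArea(c)<500: continue
    r=cv2.minAreaRect(c); b=cv2.boxPoints(r); w=onz(p,b,50)
    print(np.round(r[0]),np.round(w[:,:2].mean(0)),[round(np.linalg.norm(w[i]-w[i+1])) for i in(0,1)],np.round(w[:,:2]).tolist())
c=lambda *a: np.array(a,float)/3+[130,150]
near=onz(p,c([63,327],[407,245]),20)[:,:2]; far=onz(p,c([31,197],[380,115]),36)[:,:2]
print("near",near,"far",far)
y=(near[0]-near[1])+(far[0]-far[1]); y/=np.linalg.norm(y); x=np.array([y[1],-y[0]])
o=(near.mean(0)+far.mean(0))/2
print("bed o",o,"yaw",np.degrees(np.arctan2(x[1],x[0])),"len",np.linalg.norm(near[0]-near[1]),np.linalg.norm(far[0]-far[1]),(far.mean(0)-near.mean(0))@x)
f=onz(p,c([121,195],[131,280]),54)[:,:2]; print("stopface in bed",[( (q-o)@x,(q-o)@y) for q in f])
k=onz(p,c([60,210],[82,210],[72,272],[60,268]),93)[:,:2]; print("knob",k)
for n,X,px in(("dish",onz(p,c([489,398]),20),0),("cup",onz(p,[[286,145]],75),0),("crate",onz(p,[[215,142]],20),0)): print(n,X)
E
python3 m.py
```

```text
[250. 388.] [113. -10.] [208, 52] [[141.0, 93.0], [138.0, -114.0], [85.0, -113.0], [89.0, 93.0]]
[483. 285.] [ 351. -608.] [65, 209] [[423.0, -526.0], [457.0, -581.0], [279.0, -690.0], [246.0, -635.0]]
[376. 284.] [ 362. -334.] [65, 207] [[466.0, -307.0], [464.0, -371.0], [258.0, -361.0], [260.0, -298.0]]
[368. 195.] [ 593. -325.] [158, 49] [[520.0, -285.0], [675.0, -317.0], [665.0, -366.0], [511.0, -333.0]]
near [[440.58510829 256.84981369]
 [505.91480736 -51.39645337]] far [[556.02368105 283.76090588]
 [621.41311414 -30.07159038]]
bed o [530.98417771 114.78566895] yaw 11.86706464474605 len 315.0932096022701 320.57232205753144 117.96023520400914
stopface in bed [(np.float64(38.05841916742898), np.float64(75.08894894861628)), (np.float64(-37.456265929051966), np.float64(79.97222965751301))]
knob [[535.26945892 235.34217981]
 [534.75999008 216.3433256 ]
 [482.26454082 223.29264252]
 [485.89637699 233.6928054 ]]
dish [[ 369.66016193 -121.96039933   20.        ]]
cup [[ 727.4078816  -113.39629004   75.        ]]
crate [[759.59261991  87.76362279  20.        ]]
```

jog_arm --increments '[{"delta_pos":[0.035,-0.035,0],"spin":0.04},{"delta_pos":[0.07,-0.07,0],"spin":0.08},{"delta_pos":[0.105,-0.105,0],"spin":0.12},{"delta_pos":[0.14,-0.14,0],"spin":0.16},{"delta_pos":[0.175,-0.175,0],"spin":0.2},{"delta_pos":[0.21,-0.21,0],"spin":0.24},{"delta_pos":[0.24,-0.24,0],"spin":0.28},{"delta_pos":[0.27,-0.27,0],"spin":0.32},{"delta_pos":[0.3,-0.3,0],"spin":0.36},{"delta_pos":[0.31,-0.33,0],"spin":0.38}]'

```text
clock: 1.1
tcp_pos: [472.0, 272.0, 205.1]
tcp_rot: [[-0.993, -0.121, 0.0], [-0.121, 0.993, -0.001], [-0.0, -0.001, -1.0]]
wrist_force: [0.4, -0.4, -0.7]
opening: 1.003
finger_force: 0.0
```

Run:
```python
from h import *
o=manip.get_obs(); print(o["clock"],o["tcp_pos"],o["tcp_rot"],o["joints"],o["wrist_force"])
p,im=shot("wrist","w1.png"); np.save("w1.npy",p,allow_pickle=True)
print(proj(p,[510.5,222,93]),proj(p,[510.5,222,54]))
```

```text
1.1 [472.02911215 272.03665051 205.09773191] [[-9.92704527e-01 -1.20572143e-01  2.82111116e-04]
 [-1.20572309e-01  9.92704318e-01 -6.74005188e-04]
 [-1.98786673e-04 -7.03102790e-04 -9.99999733e-01]] [-39.86403425  15.76683092   7.94336657 104.25079187  -2.43361087
  60.15547459  65.92108897] [ 0.37752076 -0.39168799 -0.74713799]
[[263.47230469 225.37312601]] [[269.55386835 211.94092053]]
```

View pics/w1.png

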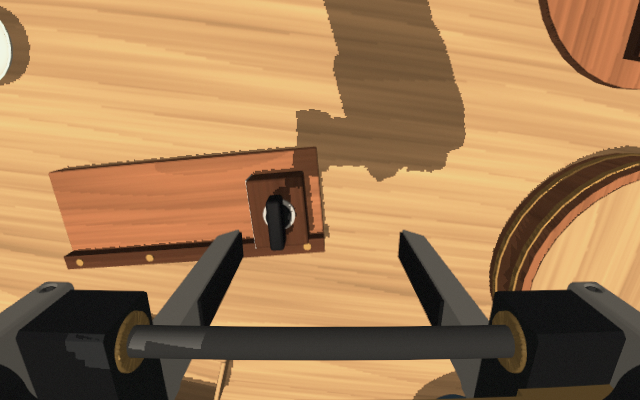

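The wrist view shows the knob bar as black, about columns 266–286 and rows 194–250. The stop's steel face is the left edge, (247,182) to (257,248).

Run:
```python
from h import *
im=cv2.imread("pics/w1.png"); p=np.load("w1.npy",allow_pickle=True).item()
m=(im.max(2)<45).astype(np.uint8)[185:260,258:296]
c=max(cv2.findContours(m,0,1)[0],key=cv2.contourArea)+[258,185]
r=cv2.minAreaRect(c); print(r, cv2.boxPoints(r).tolist())
cv2.imwrite("pics/w1c.png",cv2.resize(im[140:280,40:340],None,fx=2.6,fy=2.6,interpolation=cv2.INTER_CUBIC)) 
b=c.reshape(-1,2)
print(onz(p,cv2.boxPoints(r),93)[:,:2].round(1).tolist())
```

```text
((278.0, 221.0), (24.0, 56.0), 0.0) [[266.0, 249.0], [266.0, 193.0], [290.0, 193.0], [290.0, 249.0]]
[[535.0, 226.2], [478.0, 222.1], [475.3, 244.3], [532.2, 249.6]]
```

View pics/w1c.png

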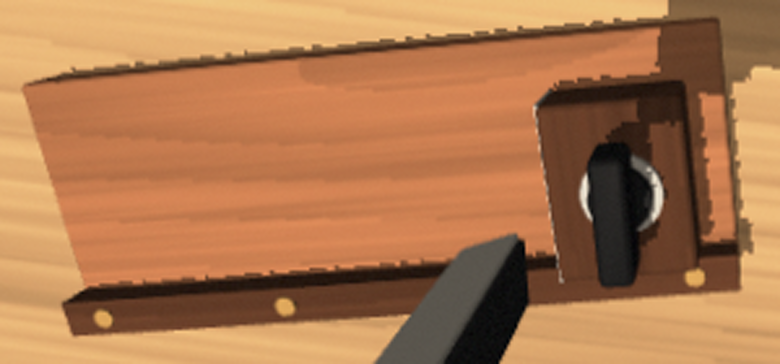

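Run:
```python
from h import *
p=np.load("w1.npy",allow_pickle=True).item()
c=lambda *a: np.array(a,float)/2.6+[40,140]
print("cam",ray(p,[[0,0]])[0])
print("bar top",onz(p,c([592,150],[629,150],[635,284],[600,286]),93)[:,:2].round(1).tolist(),onz(p,c([592,150],[629,150],[635,284],[600,286]),93)[:,:2].mean(0))
print("washer",onz(p,c([580,195],[664,195]),59)[:,:2])
n=onz(p,c([25,87],[718,18]),20)[:,:2]; d=n[1]-n[0]; print("near",n,np.linalg.norm(d),np.degrees(np.arctan2(d[1],d[0]))-90)
fo=onz(p,c([75,336],[740,290]),36)[:,:2]; d=fo[1]-fo[0]; print("fence outer",fo,np.linalg.norm(d),np.degrees(np.arctan2(d[1],d[0]))-90)
f=onz(p,c([540,108],[562,283]),54)[:,:2]; d=f[1]-f[0]; print("face",f,np.linalg.norm(d),np.degrees(np.arctan2(d[1],d[0])))
```

```text
cam [389.19006289 262.50098044 384.3546703 ]
bar top [[482.3, 224.0], [480.7, 237.2], [533.1, 244.0], [535.5, 230.9]] [507.92238074 234.02586379]
washer [[512.92614232 216.03486921]
 [508.77211116 250.08076557]]
near [[507.1475693  -46.5234585 ]
 [440.05282611 263.65335445]] 317.3505315209487 12.205672074719914
fence outer [[622.87563892 -23.25370492]
 [558.45452743 287.75335371]] 317.60898936394517 11.702587186002646
face [[479.71318891 196.68723274]
 [555.74314718 210.3922118 ]] 77.25529759254307 10.218270192929301
```

jog_arm --increments '[{"delta_pos":[0.019,-0.019,-0.02],"spin":0},{"delta_pos":[0.0375,-0.038,-0.045],"spin":0},{"delta_pos":[0.0375,-0.038,-0.085],"spin":0},{"delta_pos":[0.0375,-0.038,-0.085],"spin":0},{"delta_pos":[0.0375,-0.038,-0.085],"spin":0},{"delta_pos":[0.0375,-0.038,-0.085],"spin":0}]' --fingers 0.4

```text
clock: 1.75
tcp_pos: [507.9, 237.2, 122.2]
tcp_rot: [[-0.993, -0.122, 0.002], [-0.122, 0.993, 0.001], [-0.002, 0.001, -1.0]]
wrist_force: [-0.1, -0.4, 0.2]
opening: 0.525
finger_force: 0.0
```

Run:
```python
from h import *
o=manip.get_obs(); print(o["clock"],o["tcp_pos"],o["opening"],o["joints"],o["wrist_force"])
p,im=shot("wrist","w2.png"); np.save("w2.npy",p,allow_pickle=True)
uv=proj(p,[509.5,234,93])[0]; print(uv, proj(p,o["tcp_pos"]),proj(p,[517.7,203.5,54]))
x,y=int(uv[0])-130,int(uv[1])-90; x=max(x,0);y=max(y,0);print(x,y)
cv2.imwrite("pics/w2c.png",cv2.resize(im[y:y+180,x:x+260,::-1],None,fx=3,fy=3,interpolation=cv2.INTER_CUBIC))
```

```text
1.75 [507.86179638 237.18108608 122.24115476] 0.5251524392401988 [-35.20767537  22.90316829   8.73900784 106.52810936  -4.39227382
  50.77726204  72.62026739] [-0.06859446 -0.36850268  0.20545136]
[314.90961918 228.00021649] [[319.75599921 244.53020208]] [[276.86857146 214.76850317]]
184 138
```

View pics/w2c.png

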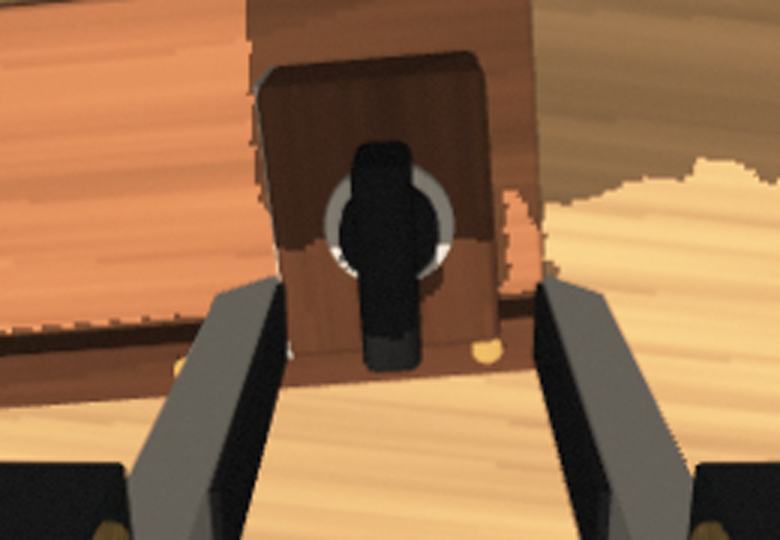

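The knob bar's top is at crop (356,143)-(410,143)-(420,367)-(363,367), between the fingers. The finger tips are at (280,285) and (540,285).

Run:
```python
from h import *
p=np.load("w2.npy",allow_pickle=True).item()
c=lambda *a: np.array(a,float)/3+[184,138]
q=onz(p,c([356,143],[410,143],[420,367],[363,367]),93)[:,:2]; print(q.round(1).tolist(),q.mean(0)); d=q[2]+q[3]-q[0]-q[1]; print(np.degrees(np.arctan2(d[1],d[0])), np.linalg.norm(d)/2, np.linalg.norm(q[1]-q[0]))
print("washer",onz(p,c([325,225],[453,225]),59)[:,:2].mean(0))
f=onz(p,c([258,90],[289,355]),54)[:,:2]; d=f[1]-f[0]; print("face",f,f.mean(0),np.linalg.norm(d),np.degrees(np.arctan2(d[1],d[0])))
t=onz(p,c([281,285],[540,285]),manip.get_obs()["tcp_pos"][2]); print("tips",t, t.mean(0))
o=manip.get_obs(); print(o["clock"],o["tcp_pos"],o["opening"])
```

```text
[[480.6, 222.5], [479.2, 234.3], [533.2, 243.3], [534.9, 229.9]] [506.98628948 232.4781122 ]
8.624143758207696 54.76907775646141 11.886839089186175
washer [510.82602254 232.64965431]
face [[480.10177383 195.01499571]
 [554.31354738 209.4313651 ]] [517.2076606 202.2231804] 75.5990677249378 10.993350368639538
tips [[503.4558406  211.47178153 122.28773786]
 [497.25454012 262.35763522 122.28773786]] [500.35519036 236.91470838 122.28773786]
1.8 [507.93737997 237.17869143 122.28773786] 0.48533836294431276
```

jog_arm --increments '[{"delta_pos":[0.001,-0.0035,0],"spin":0.017},{"delta_pos":[0.001,-0.0035,-0.015],"spin":0.017},{"delta_pos":[0.001,-0.0035,-0.035],"spin":0.017},{"delta_pos":[0.001,-0.0035,-0.049],"spin":0.017},{"delta_pos":[0.001,-0.0035,-0.049],"spin":0.017},{"delta_pos":[0.001,-0.0035,-0.049],"spin":0.017},{"delta_pos":[0.001,-0.0035,-0.049],"spin":0.017}]' --fingers 0.22

```text
clock: 2.5
tcp_pos: [508.9, 232.9, 72.3]
tcp_rot: [[-0.99, -0.138, 0.001], [-0.138, 0.99, 0.0], [-0.001, 0.0, -1.0]]
wrist_force: [0.7, 0.0, 0.1]
opening: 0.22
finger_force: 0.0
```

Run:
```python
from h import *
o=manip.get_obs(); print(o["clock"],o["tcp_pos"],o["opening"],o["wrist_force"],o["joints"][6])
p,im=shot("wrist","w3.png"); np.save("w3.npy",p,allow_pickle=True)
uv=proj(p,o["tcp_pos"])[0]; print(uv)
x,y=int(uv[0])-130,max(int(uv[1])-110,0); print(x,y)
cv2.imwrite("pics/w3c.png",cv2.resize(im[y:y+190,x:x+260,::-1],None,fx=3,fy=3,interpolation=cv2.INTER_CUBIC))
```

```text
2.5 [508.93859732 232.86291668  72.33595312] 0.2195759982287455 [0.65676551 0.00259863 0.13497829] 74.59394036639763
[319.71174659 244.48279691]
189 134
```

View pics/w3c.png

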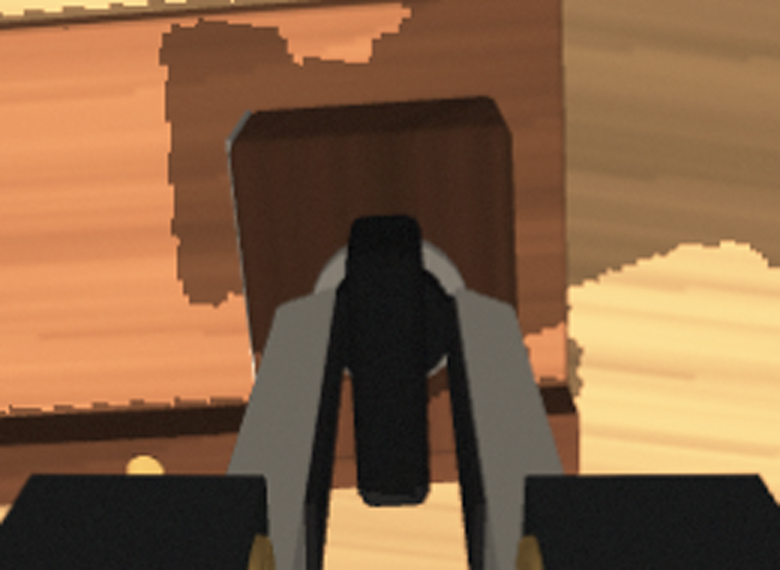

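The bar sits between the tips but about 1.4 mm towards the left one, so I'll shift by that and close.

jog_arm --increments '[{"delta_pos":[0,-0.0014,-0.001],"spin":0.0},{"delta_pos":[0,-0.0014,-0.001],"spin":0.0}]'

```text
clock: 2.75
tcp_pos: [508.6, 231.1, 70.7]
tcp_rot: [[-0.99, -0.138, 0.0], [-0.138, 0.99, 0.0], [-0.0, 0.0, -1.0]]
wrist_force: [-0.9, 1.0, 0.5]
opening: 0.22
finger_force: 0.0
```

jog_arm --increments '[{"delta_pos":[0,0,0],"spin":0},{"delta_pos":[0,0,0],"spin":0},{"delta_pos":[0,0,0],"spin":0},{"delta_pos":[0,0,0],"spin":0}]' --fingers 0

```text
clock: 3.15
tcp_pos: [508.5, 231.3, 70.5]
tcp_rot: [[-0.99, -0.138, 0.0], [-0.138, 0.99, 0.0], [-0.0, -0.0, -1.0]]
wrist_force: [-0.5, 0.8, 2.7]
opening: 0.144
finger_force: 29.8
```

jog_arm --increments '[{"delta_pos":[0,0,0],"spin":-0.07},{"delta_pos":[0,0.0001,0],"spin":-0.14},{"delta_pos":[0.0001,0.0001,0],"spin":-0.21},{"delta_pos":[0.0001,0.0002,0],"spin":-0.28},{"delta_pos":[0.0001,0.0002,0],"spin":-0.35},{"delta_pos":[0.0002,0.0003,0],"spin":-0.42},{"delta_pos":[0.0002,0.0003,0],"spin":-0.49},{"delta_pos":[0.0003,0.0004,0],"spin":-0.56},{"delta_pos":[0.0003,0.0004,0],"spin":-0.63},{"delta_pos":[0.0003,0.0004,0],"spin":-0.7}]'

```text
clock: 4.15
tcp_pos: [509.1, 232.3, 70.6]
tcp_rot: [[-0.845, 0.535, 0.001], [0.535, 0.845, 0.001], [-0.0, 0.001, -1.0]]
wrist_force: [1.9, 3.7, -1.2]
opening: 0.142
finger_force: 29.8
```

jog_arm --increments '[{"delta_pos":[0,0,0],"spin":-0.07},{"delta_pos":[0,0.0001,0],"spin":-0.14},{"delta_pos":[0.0001,0.0001,0],"spin":-0.21},{"delta_pos":[0.0001,0.0002,0],"spin":-0.28},{"delta_pos":[0.0001,0.0002,0],"spin":-0.35},{"delta_pos":[0.0002,0.0003,0],"spin":-0.42},{"delta_pos":[0.0002,0.0003,0],"spin":-0.49},{"delta_pos":[0.0003,0.0004,0],"spin":-0.56},{"delta_pos":[0.0003,0.0004,0],"spin":-0.63},{"delta_pos":[0.0003,0.0004,0],"spin":-0.68}]'

```text
clock: 5.15
tcp_pos: [510.5, 233.2, 70.8]
tcp_rot: [[-0.321, 0.947, 0.003], [0.947, 0.321, 0.001], [0.0, 0.004, -1.0]]
wrist_force: [11.3, 7.0, -7.7]
opening: 0.149
finger_force: 29.8
```

jog_arm --increments '[{"delta_pos":[0,0,0],"spin":0},{"delta_pos":[0,0,0],"spin":0},{"delta_pos":[0,0,0],"spin":0},{"delta_pos":[0,0,0.02],"spin":0},{"delta_pos":[0,0,0.06],"spin":0},{"delta_pos":[0,0,0.1],"spin":0},{"delta_pos":[0,0,0.13],"spin":0},{"delta_pos":[0,0,0.13],"spin":0}]' --fingers 0.5

```text
clock: 5.95
tcp_pos: [510.6, 232.6, 204.2]
tcp_rot: [[-0.323, 0.946, 0.004], [0.946, 0.323, 0.003], [0.002, 0.005, -1.0]]
wrist_force: [1.1, 0.4, -0.1]
opening: 0.501
finger_force: 0.0
```

Run:
```python
from h import *
o=manip.get_obs(); print(o["clock"],o["tcp_pos"],o["opening"],o["wrist_force"],o["joints"])
p,im=shot("wrist","w4.png"); np.save("w4.npy",p,allow_pickle=True)
print(proj(p,[509.5,234,93]))
```

```text
5.95 [510.60280159 232.55177896 204.24784504] 0.5005617758640014 [ 1.11054477  0.42271465 -0.0982629 ] [-52.87624358  19.18026041  31.30115099 102.9309337  -11.37185883
  60.69293524   1.41659741]
[[319.31807285 191.87568177]]
```

View pics/w4.png

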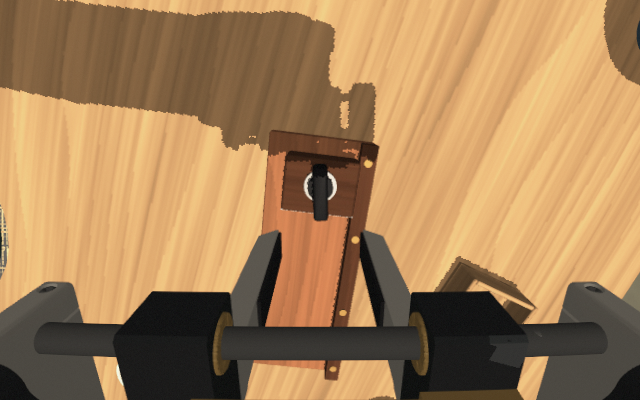

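The bar is now nearly along the fence, at (320,165)-(321,220). The stop face's top edge runs (282,209)-(351,217), and the fence's outer edge (378,150)-(337,379). Next I'll measure the bed from this view and move over the stone.

Run:
```python
from h import *
p=np.load("w4.npy",allow_pickle=True).item()
def L(n,uv,z):
    w=onz(p,uv,z)[:,:2]; d=w[1]-w[0]; print(n,w.round(1).tolist(),w.mean(0).round(1),round(np.linalg.norm(d),1),round(np.degrees(np.arctan2(d[1],d[0])),2))
L("fence outer",[[337,379],[378,149]],36)
L("near edge",[[264,230],[271,131]],20)
L("end top",[[271,131],[378,146]],20)
L("face",[[282,209],[351,217]],54)
L("bar",[[320.5,220],[320,168]],93)
```

```text
fence outer [[622.4, -23.3], [558.8, 284.1]] [590.6 130.4] 313.9 101.69
near edge [[468.6, 148.2], [443.5, 263.4]] [456.  205.8] 117.9 102.32
end top [[443.5, 263.4], [561.1, 286.0]] [502.3 274.7] 119.8 10.88
face [[481.5, 192.9], [554.4, 208.0]] [517.9 200.5] 74.4 11.74
bar [[519.5, 208.1], [502.8, 255.5]] [511.2 231.8] 50.2 109.35
```

jog_arm --increments '[{"delta_pos":[0.006,-0.046,0],"spin":0.1},{"delta_pos":[0.012,-0.092,0],"spin":0.2},{"delta_pos":[0.019,-0.138,0],"spin":0.3},{"delta_pos":[0.025,-0.184,0],"spin":0.4},{"delta_pos":[0.031,-0.23,0],"spin":0.5},{"delta_pos":[0.037,-0.276,0],"spin":0.6},{"delta_pos":[0.043,-0.322,0],"spin":0.7},{"delta_pos":[0.05,-0.368,0],"spin":0.8},{"delta_pos":[0.056,-0.414,0],"spin":0.9},{"delta_pos":[0.062,-0.46,0],"spin":1.0}]' --fingers 1

```text
clock: 7.0
tcp_pos: [570.4, -229.6, 199.0]
tcp_rot: [[-0.972, 0.235, -0.002], [0.235, 0.972, 0.001], [0.002, 0.0, -1.0]]
wrist_force: [0.5, 0.5, -1.7]
opening: 0.997
finger_force: 0.0
```

jog_arm --increments '[{"delta_pos":[0.006,-0.046,0],"spin":0.04},{"delta_pos":[0.012,-0.09,0],"spin":0.04},{"delta_pos":[0.012,-0.09,0],"spin":0.04},{"delta_pos":[0.012,-0.09,0],"spin":0.04},{"delta_pos":[0.012,-0.09,0],"spin":0.04}]'

```text
clock: 7.5
tcp_pos: [582.9, -316.7, 199.4]
tcp_rot: [[-0.98, 0.199, -0.001], [0.199, 0.98, 0.001], [0.001, 0.001, -1.0]]
wrist_force: [-0.1, 0.3, 0.0]
opening: 1.0
finger_force: 0.0
```

Run:
```python
from h import *
o=manip.get_obs(); print(o["clock"],o["tcp_pos"],o["tcp_rot"],o["joints"])
p,im=shot("wrist","w5.png"); np.save("w5.npy",p,allow_pickle=True)
g=im.astype(int); m=((g.max(2)-g.min(2)<40)&(g.max(2)>75)).astype(np.uint8); m[230:]=0
for c in cv2.findContours(m,0,1)[0]:
    if cv2.contourArea(c)<300: continue
    r=cv2.minAreaRect(c); b=cv2.boxPoints(r); w=onz(p,b,50)
    print(np.round(r[0]),np.round(w[:,:2].mean(0),1),[round(np.linalg.norm(w[i]-w[i+1])) for i in(0,1)],np.round(w[:,:2]).tolist())
```

```text
7.5 [ 582.94735168 -316.73804922  199.43528635] [[-9.79898725e-01  1.99492571e-01 -1.09699817e-03]
 [ 1.99491450e-01  9.79899002e-01  1.05203010e-03]
 [ 1.28481960e-03  8.12041196e-04 -9.99998845e-01]] [  5.60111706  30.70042754  29.34218166  87.52254667 -15.90937291
  66.04087068 116.51548161]
[ 66. 196.] [ 541.4 -589.9] [26, 20] [[538.0, -606.0], [526.0, -583.0], [544.0, -574.0], [556.0, -597.0]]
[314. 184.] [ 583.6 -323.3] [48, 98] [[531.0, -337.0], [541.0, -290.0], [637.0, -308.0], [626.0, -359.0]]
[266.  32.] [ 431.7 -337. ] [67, 67] [[396.0, -369.0], [400.0, -302.0], [467.0, -303.0], [464.0, -374.0]]
[17. 58.] [ 398.2 -584.4] [67, 96] [[368.0, -641.0], [344.0, -579.0], [426.0, -528.0], [455.0, -590.0]]
```

View pics/w5.png

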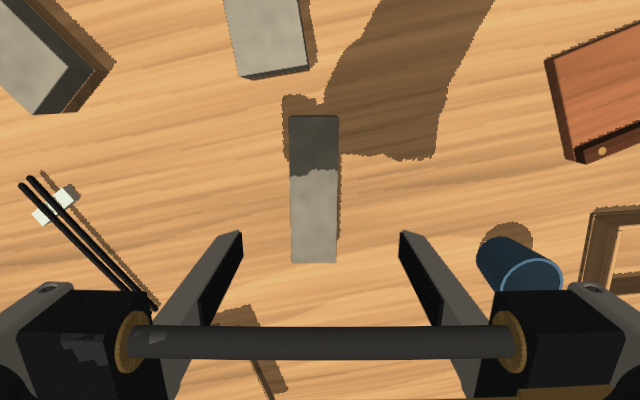

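The stone's top is at (290,115)-(338,116)-(336,263)-(291,263), square to the gripper.

Run:
```python
from h import *
p=np.load("w5.npy",allow_pickle=True).item()
w=onz(p,[[290,115],[338,116],[336,263],[291,263]],50)[:,:2]; d=w[2]+w[3]-w[0]-w[1]
print(w.round(1).tolist(),w.mean(0),np.linalg.norm(d)/2,np.degrees(np.arctan2(d[1],d[0])))
```

```text
[[509.0, -331.7], [519.4, -285.7], [676.5, -317.5], [666.4, -367.0]] [ 592.83858635 -325.48664546] 160.77364212633404 -12.050090885142845
```

jog_arm --increments '[{"delta_pos":[0.01,-0.0087,-0.02],"spin":-0.01},{"delta_pos":[0.01,-0.0087,-0.06],"spin":-0.01},{"delta_pos":[0.01,-0.0087,-0.1],"spin":-0.01},{"delta_pos":[0.01,-0.0087,-0.14],"spin":-0.01},{"delta_pos":[0.01,-0.0087,-0.165],"spin":-0.01},{"delta_pos":[0.01,-0.0087,-0.176],"spin":-0.01},{"delta_pos":[0.01,-0.0087,-0.176],"spin":-0.01},{"delta_pos":[0.01,-0.0087,-0.176],"spin":-0.01}]'

```text
clock: 8.35
tcp_pos: [593.8, -326.6, 25.8]
tcp_rot: [[-0.978, 0.21, 0.001], [0.21, 0.978, -0.001], [-0.002, -0.0, -1.0]]
wrist_force: [0.7, -0.6, -0.0]
opening: 1.001
finger_force: 0.0
```

jog_arm --increments '[{"delta_pos":[0,0,0],"spin":0},{"delta_pos":[0,0,0],"spin":0},{"delta_pos":[0,0,0],"spin":0},{"delta_pos":[0,0,0],"spin":0},{"delta_pos":[0,0,0],"spin":0},{"delta_pos":[0,0,0],"spin":0},{"delta_pos":[0,0,0],"spin":0},{"delta_pos":[0,0,0],"spin":0}]' --fingers 0

```text
clock: 9.15
tcp_pos: [593.1, -326.6, 24.5]
tcp_rot: [[-0.978, 0.21, 0.0], [0.21, 0.978, -0.0], [-0.0, -0.0, -1.0]]
wrist_force: [-0.0, 0.9, 1.8]
opening: 0.53
finger_force: 30.0
```

jog_arm --increments '[{"delta_pos":[0,0,0.01],"spin":0},{"delta_pos":[0,0,0.03],"spin":0},{"delta_pos":[0,0,0.05],"spin":0},{"delta_pos":[0,0.005,0.07],"spin":0},{"delta_pos":[-0.002,0.02,0.08],"spin":-0.03},{"delta_pos":[-0.005,0.045,0.08],"spin":-0.09},{"delta_pos":[-0.009,0.075,0.08],"spin":-0.17},{"delta_pos":[-0.013,0.105,0.08],"spin":-0.26},{"delta_pos":[-0.017,0.135,0.08],"spin":-0.35},{"delta_pos":[-0.02,0.165,0.08],"spin":-0.44}]'

```text
clock: 10.15
tcp_pos: [572.5, -160.0, 104.9]
tcp_rot: [[-0.793, 0.61, -0.0], [0.61, 0.793, 0.001], [0.0, 0.0, -1.0]]
wrist_force: [0.8, 1.0, -7.0]
opening: 0.531
finger_force: 30.0
```

jog_arm --increments '[{"delta_pos":[-0.004,0.03,0],"spin":-0.09},{"delta_pos":[-0.008,0.06,0],"spin":-0.18},{"delta_pos":[-0.012,0.09,0],"spin":-0.27},{"delta_pos":[-0.016,0.12,0],"spin":-0.36},{"delta_pos":[-0.02,0.15,0],"spin":-0.45},{"delta_pos":[-0.024,0.18,0],"spin":-0.54},{"delta_pos":[-0.028,0.21,0],"spin":-0.62},{"delta_pos":[-0.031,0.235,0],"spin":-0.68},{"delta_pos":[-0.033,0.255,0],"spin":-0.71},{"delta_pos":[-0.034,0.27,0],"spin":-0.712}]'

```text
clock: 11.15
tcp_pos: [538.5, 110.4, 104.8]
tcp_rot: [[-0.207, 0.978, -0.0], [0.978, 0.207, 0.001], [0.001, -0.0, -1.0]]
wrist_force: [0.4, 0.2, -6.7]
opening: 0.528
finger_force: 30.0
```

jog_arm --increments '[{"delta_pos":[0,0,0],"spin":0},{"delta_pos":[0,0,0],"spin":0},{"delta_pos":[0,0,0],"spin":0},{"delta_pos":[0,0,0],"spin":0}]'

```text
clock: 11.55
tcp_pos: [539.1, 107.5, 104.6]
tcp_rot: [[-0.204, 0.979, 0.0], [0.979, 0.204, -0.0], [-0.0, -0.0, -1.0]]
wrist_force: [0.3, 0.5, -7.2]
opening: 0.531
finger_force: 30.0
```

Run:
```python
from h import *
o=manip.get_obs(); R=o["tcp_rot"]; print(o["clock"],o["tcp_pos"],R,np.degrees(np.arctan2(R[1,1],R[0,1])),o["wrist_force"],o["ft_torque"],o["joints"])
p,im=shot("wrist","w6.png"); np.save("w6.npy",p,allow_pickle=True)
```

```text
11.55 [539.14718995 107.48184673 104.55658676] [[-2.04485542e-01  9.78869584e-01  1.14196291e-05]
 [ 9.78869579e-01  2.04485543e-01 -9.92292939e-05]
 [-9.94676867e-05 -9.11262844e-06 -9.99999995e-01]] 11.799384867161288 [ 0.34049427  0.45015915 -7.21642614] [-0.09605918  0.08373568  0.04204613] [-48.39379407  29.31186856  43.63540258 109.52276355 -25.64612893
  51.29109237  19.85756594]
```

View pics/w6.png

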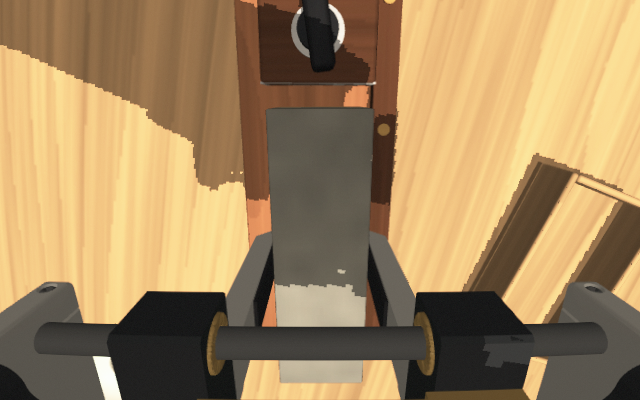

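The stone is held level, with its end (267-371,108) parallel to the stop face (261-376,83). Lowering it onto the board.

jog_arm --increments '[{"delta_pos":[0,0,-0.015],"spin":0},{"delta_pos":[0,0,-0.035],"spin":0},{"delta_pos":[0,0,-0.05],"spin":0},{"delta_pos":[0,0,-0.056],"spin":0},{"delta_pos":[0,0,-0.058],"spin":0},{"delta_pos":[0,0,-0.058],"spin":0},{"delta_pos":[0,0,-0.058],"spin":0}]'

```text
clock: 12.3
tcp_pos: [539.4, 108.4, 46.9]
tcp_rot: [[-0.205, 0.979, 0.001], [0.979, 0.205, 0.0], [0.0, 0.001, -1.0]]
wrist_force: [0.2, 0.3, -6.6]
opening: 0.529
finger_force: 30.0
```

jog_arm --increments '[{"delta_pos":[0,0,-0.001],"spin":0},{"delta_pos":[0,0,-0.001],"spin":0},{"delta_pos":[0,0,-0.001],"spin":0}]'

```text
clock: 12.6
tcp_pos: [539.1, 108.5, 45.6]
tcp_rot: [[-0.206, 0.979, 0.0], [0.979, 0.206, 0.0], [0.0, 0.0, -1.0]]
wrist_force: [0.5, -0.6, -7.1]
opening: 0.532
finger_force: 30.0
```

jog_arm --increments '[{"delta_pos":[0,0,-0.001],"spin":0},{"delta_pos":[0,0,-0.001],"spin":0},{"delta_pos":[0,0,-0.001],"spin":0}]'

```text
clock: 12.9
tcp_pos: [539.0, 108.4, 44.4]
tcp_rot: [[-0.206, 0.979, -0.0], [0.979, 0.206, -0.0], [-0.0, -0.0, -1.0]]
wrist_force: [-0.4, -0.1, -6.4]
opening: 0.529
finger_force: 30.0
```

jog_arm --increments '[{"delta_pos":[0,0,-0.001],"spin":0},{"delta_pos":[0,0,-0.001],"spin":0},{"delta_pos":[0,0,-0.001],"spin":0}]'

```text
clock: 13.2
tcp_pos: [539.7, 108.4, 44.4]
tcp_rot: [[-0.205, 0.979, 0.001], [0.979, 0.205, 0.001], [0.0, 0.001, -1.0]]
wrist_force: [-3.2, -0.4, 11.2]
opening: 0.532
finger_force: 30.0
```

jog_arm --increments '[{"delta_pos":[0.002,0.0004,0.0004],"spin":0},{"delta_pos":[0.004,0.0008,0.0004],"spin":0},{"delta_pos":[0.006,0.0012,0.0004],"spin":0},{"delta_pos":[0.008,0.0016,0.0004],"spin":0},{"delta_pos":[0.008,0.0016,0.0004],"spin":0},{"delta_pos":[0.008,0.0016,0.0004],"spin":0}]'

```text
clock: 13.8
tcp_pos: [547.9, 110.0, 44.4]
tcp_rot: [[-0.205, 0.979, 0.001], [0.979, 0.205, 0.0], [-0.0, 0.001, -1.0]]
wrist_force: [0.3, -0.3, 5.2]
opening: 0.527
finger_force: 30.0
```

jog_arm --increments '[{"delta_pos":[0.001,0.0002,0],"spin":0},{"delta_pos":[0.001,0.0002,0],"spin":0},{"delta_pos":[0.001,0.0002,0],"spin":0}]'

```text
clock: 14.1
tcp_pos: [548.7, 110.2, 44.3]
tcp_rot: [[-0.205, 0.979, 0.001], [0.979, 0.205, 0.0], [0.0, 0.001, -1.0]]
wrist_force: [-2.1, -1.3, 7.9]
opening: 0.527
finger_force: 30.0
```

jog_arm --increments '[{"delta_pos":[0.001,0.0002,0],"spin":0},{"delta_pos":[0.001,0.0002,0],"spin":0},{"delta_pos":[0.001,0.0002,0],"spin":0}]'

```text
clock: 14.4
tcp_pos: [549.6, 110.4, 44.3]
tcp_rot: [[-0.205, 0.979, 0.001], [0.979, 0.205, 0.0], [0.0, 0.001, -1.0]]
wrist_force: [-2.2, -1.2, 8.0]
opening: 0.531
finger_force: 30.0
```

jog_arm --increments '[{"delta_pos":[0.001,0.0002,0],"spin":0},{"delta_pos":[0.001,0.0002,0],"spin":0},{"delta_pos":[0.001,0.0002,0],"spin":0}]'

```text
clock: 14.7
tcp_pos: [550.6, 110.5, 44.3]
tcp_rot: [[-0.205, 0.979, 0.001], [0.979, 0.205, 0.0], [0.0, 0.001, -1.0]]
wrist_force: [-1.9, -0.9, 7.7]
opening: 0.53
finger_force: 30.0
```

jog_arm --increments '[{"delta_pos":[0.0007,0.0001,0],"spin":0},{"delta_pos":[0.0007,0.0001,0],"spin":0},{"delta_pos":[0.0007,0.0001,0],"spin":0}]'

```text
clock: 15.0
tcp_pos: [551.3, 110.7, 44.4]
tcp_rot: [[-0.205, 0.979, 0.001], [0.979, 0.205, 0.0], [0.0, 0.001, -1.0]]
wrist_force: [-1.9, -0.1, 8.0]
opening: 0.531
finger_force: 30.0
```

jog_arm --increments '[{"delta_pos":[0.0007,0.0001,0],"spin":0},{"delta_pos":[0.0007,0.0001,0],"spin":0},{"delta_pos":[0.0007,0.0001,0],"spin":0}]'

```text
clock: 15.3
tcp_pos: [551.6, 110.8, 44.3]
tcp_rot: [[-0.205, 0.979, 0.0], [0.979, 0.205, 0.0], [0.0, 0.0, -1.0]]
wrist_force: [-5.1, -0.7, 11.2]
opening: 0.527
finger_force: 30.0
```

jog_arm --increments '[{"delta_pos":[0.0007,0.0001,0],"spin":0},{"delta_pos":[0.0007,0.0001,0],"spin":0},{"delta_pos":[0.0007,0.0001,0],"spin":0}]'

```text
clock: 15.6
tcp_pos: [551.9, 110.9, 44.3]
tcp_rot: [[-0.205, 0.979, -0.001], [0.979, 0.205, 0.001], [0.001, -0.001, -1.0]]
wrist_force: [-8.8, 0.4, 14.1]
opening: 0.533
finger_force: 30.0
```

```bash
cat > s.py <<'E'
from h import *
o=manip.get_obs(); R=o["tcp_rot"]; a=np.radians(11.9); B=np.array([[np.cos(a),np.sin(a),0],[-np.sin(a),np.cos(a),0],[0,0,1]])
print(o["clock"],"yaw",np.degrees(np.arctan2(R[1,1],R[0,1])).round(2),"F bed",(B@o["wrist_force"]).round(1),"T bed",(B@o["ft_torque"]).round(3),"pos bed",(B@o["tcp_pos"]).round(1),o["finger_force"],R[2].round(4))
E
python3 s.py
```

```text
15.6 yaw 11.83 F bed [-8.5  2.2 14.1] T bed [ 0.3    1.998 -0.347] pos bed [562.9  -5.3  44.3] 30.014934539794922 [ 8.e-04 -7.e-04 -1.e+00]
```

jog_arm --increments '[{"delta_pos":[0,0,0],"spin":-0.004},{"delta_pos":[0,0,0],"spin":-0.004},{"delta_pos":[0,0,0],"spin":-0.004}]'

```text
clock: 15.9
tcp_pos: [551.9, 110.9, 44.3]
tcp_rot: [[-0.202, 0.979, -0.001], [0.979, 0.202, 0.0], [0.001, -0.001, -1.0]]
wrist_force: [-9.2, 0.5, 14.6]
opening: 0.529
finger_force: 30.0
```

```bash
python3 s.py
```

```text
15.9 yaw 11.64 F bed [-8.9  2.4 14.6] T bed [0.267 2.022 0.08 ] pos bed [562.9  -5.3  44.3] 30.006146728992462 [ 7.e-04 -7.e-04 -1.e+00]
```

jog_arm --increments '[{"delta_pos":[-0.0004,0.002,0],"spin":0},{"delta_pos":[-0.0008,0.004,0],"spin":0},{"delta_pos":[-0.0012,0.006,0],"spin":0},{"delta_pos":[-0.0016,0.008,0],"spin":0},{"delta_pos":[-0.002,0.01,0],"spin":0},{"delta_pos":[-0.002,0.01,0],"spin":0},{"delta_pos":[-0.002,0.01,0],"spin":0}]'

```text
clock: 16.6
tcp_pos: [550.0, 119.9, 44.3]
tcp_rot: [[-0.201, 0.98, -0.001], [0.98, 0.201, -0.001], [-0.001, -0.001, -1.0]]
wrist_force: [-8.0, -6.3, 14.5]
opening: 0.528
finger_force: 30.0
```

```bash
python3 s.py
```

```text
16.6 yaw 11.59 F bed [-9.1 -4.5 14.5] T bed [-0.916  2.079  0.211] pos bed [562.9   3.9  44.3] 30.009459257125854 [-6.e-04 -7.e-04 -1.e+00]
```

jog_arm --increments '[{"delta_pos":[-0.0003,0.0015,0],"spin":0},{"delta_pos":[-0.0006,0.003,0],"spin":0},{"delta_pos":[-0.0006,0.003,0],"spin":0},{"delta_pos":[-0.0006,0.003,0],"spin":0}]'

```text
clock: 17.0
tcp_pos: [549.4, 122.7, 44.3]
tcp_rot: [[-0.201, 0.98, -0.001], [0.98, 0.201, -0.001], [-0.001, -0.001, -1.0]]
wrist_force: [-8.0, -6.1, 13.7]
opening: 0.53
finger_force: 30.0
```

jog_arm --increments '[{"delta_pos":[-0.0002,0.001,0],"spin":0},{"delta_pos":[-0.0002,0.001,0],"spin":0},{"delta_pos":[-0.0002,0.001,0],"spin":0}]'

```text
clock: 17.3
tcp_pos: [549.2, 123.6, 44.3]
tcp_rot: [[-0.201, 0.98, -0.001], [0.98, 0.201, -0.001], [-0.001, -0.001, -1.0]]
wrist_force: [-7.5, -6.7, 13.3]
opening: 0.53
finger_force: 30.0
```

```bash
python3 s.py
```

```text
17.3 yaw 11.59 F bed [-8.8 -5.  13.3] T bed [-1.164  2.089  0.2  ] pos bed [562.9   7.7  44.3] 30.010747611522675 [-8.e-04 -7.e-04 -1.e+00]
```

jog_arm --increments '[{"delta_pos":[-0.0002,0.001,0],"spin":0},{"delta_pos":[-0.0002,0.001,0],"spin":0},{"delta_pos":[-0.0002,0.001,0],"spin":0}]'

```text
clock: 17.6
tcp_pos: [549.1, 124.4, 44.3]
tcp_rot: [[-0.201, 0.98, -0.0], [0.98, 0.201, -0.001], [-0.001, -0.001, -1.0]]
wrist_force: [-7.2, -9.0, 13.6]
opening: 0.532
finger_force: 30.0
```

jog_arm --increments '[{"delta_pos":[-0.0002,0.0008,0],"spin":0},{"delta_pos":[-0.0002,0.0008,0],"spin":0},{"delta_pos":[-0.0002,0.0008,0],"spin":0}]'

```text
clock: 17.9
tcp_pos: [549.1, 124.5, 44.3]
tcp_rot: [[-0.2, 0.98, -0.0], [0.98, 0.2, -0.002], [-0.002, -0.0, -1.0]]
wrist_force: [-5.8, -11.8, 13.2]
opening: 0.528
finger_force: 30.0
```

```bash
python3 s.py
```

```text
17.9 yaw 11.54 F bed [ -8.1 -10.3  13.2] T bed [-2.229  1.976  0.215] pos bed [562.9   8.6  44.3] 30.01071184873581 [-1.8e-03 -5.0e-04 -1.0e+00]
```

jog_arm --increments '[{"delta_pos":[0.0003,0.0004,-0.0001],"spin":0.001},{"delta_pos":[0.0007,0.0009,-0.0003],"spin":0.0015},{"delta_pos":[0.0007,0.0009,-0.0003],"spin":0.0015},{"delta_pos":[0.0007,0.0009,-0.0003],"spin":0.0015},{"delta_pos":[0.0007,0.0009,-0.0003],"spin":0.0015}]'

```text
clock: 18.4
tcp_pos: [548.9, 125.0, 44.0]
tcp_rot: [[-0.201, 0.98, -0.002], [0.98, 0.201, -0.002], [-0.002, -0.002, -1.0]]
wrist_force: [-12.2, -13.3, 21.3]
opening: 0.53
finger_force: 30.0
```

```bash
python3 s.py
```

```text
18.4 yaw 11.61 F bed [-14.7 -10.5  21.3] T bed [-2.409  3.825  0.159] pos bed [562.9   9.1  44. ] 30.013554990291595 [-0.0016 -0.0022 -1.    ]
```

jog_arm --increments '[{"delta_pos":[-0.0002,0.0,0.0004],"spin":0},{"delta_pos":[-0.0004,0.0006,0.0006],"spin":0},{"delta_pos":[-0.0004,0.0006,0.0006],"spin":0},{"delta_pos":[-0.0004,0.0006,0.0006],"spin":0}]'

```text
clock: 18.8
tcp_pos: [548.9, 125.1, 44.1]
tcp_rot: [[-0.201, 0.98, -0.001], [0.98, 0.201, -0.003], [-0.003, -0.002, -1.0]]
wrist_force: [-4.0, -16.0, 4.3]
opening: 0.53
finger_force: 30.0
```

```bash
python3 s.py
```

```text
18.8 yaw 11.59 F bed [ -7.3 -14.9   4.3] T bed [-3.26   1.952  0.15 ] pos bed [562.9   9.2  44.1] 30.002733170986176 [-0.0029 -0.0016 -1.    ]
```

jog_arm --increments '[{"delta_pos":[0.0004,0.0001,-0.0003],"spin":0},{"delta_pos":[0.0004,0.0001,-0.0003],"spin":0},{"delta_pos":[0.0004,0.0001,-0.0003],"spin":0},{"delta_pos":[0.0004,0.0001,-0.0003],"spin":0},{"delta_pos":[0.0004,0.0001,-0.0003],"spin":0}]'

```text
clock: 19.3
tcp_pos: [548.9, 125.2, 44.0]
tcp_rot: [[-0.201, 0.98, -0.002], [0.98, 0.201, -0.003], [-0.002, -0.002, -1.0]]
wrist_force: [-10.5, -16.2, 14.0]
opening: 0.53
finger_force: 30.0
```

```bash
python3 s.py
python3 - <<'E'
from h import *
# stone/stop gap + level check in the top & scene views
a=np.radians(11.6); x=np.array([np.cos(a),np.sin(a)]); y=np.array([-x[1],x[0]])
p,im=shot("wrist","w7.png")
# profile across stone end -> face, along bed y at three x offsets, pixels of stone top edge (z70) and face top (z54)
t=manip.get_obs()["tcp_pos"][:2]
for dx in(-15,0,15):
    s=np.arange(60,100,2.); X=np.array([np.r_[t+dx*x+k*y,70] for k in s]); uv=proj(p,X).round().astype(int)
    print(dx,[(int(k),im[v,u].sum().item()) for k,(u,v) in zip(s,uv) if 0<=u<640 and 0<=v<400])
E
```

```text
19.3 yaw 11.59 F bed [-13.6 -13.7  14. ] T bed [-3.127  3.323  0.236] pos bed [562.9   9.3  44. ] 30.01457154750824 [-0.0025 -0.0025 -1.    ]
-15 [(60, 286), (62, 282), (64, 283), (66, 281), (68, 281), (70, 278), (72, 281), (74, 276), (76, 268), (78, 268), (80, 182), (82, 138), (84, 140), (86, 44), (88, 70), (90, 75), (92, 81), (94, 81), (96, 76), (98, 80)]
0 [(60, 275), (62, 277), (64, 276), (66, 280), (68, 276), (70, 286), (72, 291), (74, 287), (76, 292), (78, 293), (80, 267), (82, 139), (84, 142), (86, 139), (88, 133), (90, 139), (92, 143), (94, 144), (96, 142), (98, 139)]
15 [(60, 269), (62, 271), (64, 270), (66, 266), (68, 267), (70, 269), (72, 269), (74, 272), (76, 274), (78, 274), (80, 263), (82, 144), (84, 146), (86, 149), (88, 147), (90, 147), (92, 137), (94, 146), (96, 148), (98, 137)]
```

jog_arm --increments '[{"delta_pos":[0,0,0],"spin":0},{"delta_pos":[0,0,0],"spin":0},{"delta_pos":[0,0,0],"spin":0},{"delta_pos":[0,0,0],"spin":0},{"delta_pos":[0,0,0],"spin":0},{"delta_pos":[0,0,0],"spin":0},{"delta_pos":[0,0,0],"spin":0},{"delta_pos":[0,0,0],"spin":0}]'

```text
clock: 20.15
tcp_pos: [548.9, 125.2, 44.0]
tcp_rot: [[-0.201, 0.98, -0.002], [0.98, 0.201, -0.003], [-0.002, -0.002, -1.0]]
wrist_force: [-10.8, -16.2, 13.3]
opening: 0.526
finger_force: 30.0
```

```bash
python3 s.py
```

```text
20.15 yaw 11.59 F bed [-13.9 -13.6  13.3] T bed [-3.131  3.283  0.236] pos bed [562.9   9.3  44. ] 30.014496445655823 [-0.0025 -0.0025 -1.    ]
```

The hold is steady on all three contacts, so I'm handing in.

```bash
python3 -c "
from cell import manip; print(manip.close_job())"
```

```text
the job is handed in; nothing more can be done
None
```

Handed in at about 20 s: I turned the knob about 1.38 rad clockwise to lock the stop, and the stone is held on the board against fence and stop with about 13–14 N at the wrist in each direction; the stop may have shifted a millimetre or two while I turned the knob (not confirmed).

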